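# Load the green filter in the photometer and hold the light collar home

### The arm

A 6-joint arm with a two-finger parallel gripper is mounted at the origin on the work surface. World frame = base frame: x ahead of the robot, y to its left, z up, the work surface at z = 0. Lengths are in mm, angles in rad, forces in N, time in s.
With the tool pointing down it reaches from about 350 to 875 mm from the base axis. Payload 4.2 kg.
Tool frame: the origin (TCP) lies where the fingers leave the gripper's body, on its centre line; the fingertips stand 73 mm ahead of it and the grasp point (between the pads) lies 54 mm ahead of it; z points along the fingers, y is the direction in which the jaws open and shut (so a half turn about z gives the same grasp; the last joint's range is limited). The gripper opens to 85 mm and grips with 20 to 120 N. Pads are 22 mm wide; open, the fingers measure 114 mm over their backs; the gripper's body (76 mm by 85 mm) begins 54 mm behind the grasp point. The pads swing forward as they close: fully open they stand 13 mm farther back than shut.
Start: joints at [-1.059, 0.385, 0.008, 0, -1.194, -0.259], TCP at [156.34, -605.109, 303.912] pointing down, gripper open.
Joint ranges: [-3.14, 3.14], [-1.21, 2.06], [-1.07, 1.41], [-3.16, 2.05], [-2.99, -0.16], [-3.1, 3.1]. Speed limits (rad/s): [2.79, 2.79, 3.14, 3.14, 3.14, 3.14].

### API

Orientations are given as a unit quaternion [x, y, z, w].
In Python, from bench import arm gives the robot as it stands.
- The arm moves only by the tool apply_moves, never from a script. Its argument "increments" is a list that holds one entry, the list of rows, each a list of 7 numbers: the shift along the tool's x, y, z scaled (see below), then the turn, a rotation vector about the tool's x, y, z scaled (see below), then the gripper's target within -1 to 1 (fully open at 1, half-way at 0, shut at -1). A call has 1 to 10 rows; each row is the pose to reach, as a shift and turn from the pose commanded when the call began, along the tool's axes at that moment; what a row does not reach only later rows make up. The controller multiplies each number of a shift by 100 mm and each number of a turn by 0.5 rad. A row lasts 1/10 s, in which the tool goes at most 50 mm and 8.59 degrees, less where a joint would pass 70% of its speed; a pose out of reach is approached as far as the arm can. A call with a number of a shift or a turn outside -1 to 1 is refused whole. A call with a gripper value outside its range is refused whole. The fingers move at their own pace and stop on an object; the grip force is fixed at half the most. Time passes only in rows, so rows that repeat a pose let the fingers close. It gives the time, the measured TCP pose, the force and the opening at its end, in the units of the state.
- arm.read_state(): the state, without advancing time (a new reading comes with each control period).
- arm.get_image(name): name is "scene" or "top" or "wrist"; returns a dict with "img" (480x640x3 uint8, red, green, blue), "fx", "fy", "cx", "cy" (pixels), "pose" (4x4, takes a point from camera to world coordinates). Camera axes: x right, y up, looking along -z (the intrinsics and any distortion apply to the point x, -y, -z); pixel columns grow to the right and rows downward; lengths in mm; the calibration is good to about 2 mm. A picture is of the moment at which its call begins. There is no depth.
- arm.job_done(): hands the job in, once; it reports no verdict.
Trained networks look in a picture, given as the dict that the camera call returned (one of the last four; its "shot" number tells which), for a name from the list of things; names that differ only in an ending like _2 or _b are one class to them, and where a whole thing is asked for, a point or a joint stands for the part that bears it (a point fixed in the world has none). Each returns a list of dicts, best first, with "conf" (0 to 1); they miss things now and then, are a little off and sometimes report something else, mostly with a low value. They report only what shows in the picture. A call takes as long as a camera call.
- arm.outline_of(label, picture): "pixels" (480x640 bool, what is visible of it) and "box" ([centre column, centre row, width, height] in pixels, round what is visible of it).
- arm.mark_of(label, picture): "at" ([column, row] in pixels: a listed point, or the origin of a listed thing).
The state is a dict: "clock": time; "joints": joint angles; "joint_vel": joint speeds; "joint_efforts": joint torques, N m; "position": TCP position; "ee_rot": TCP orientation; "contact_force": force on the tool from outside, world axes, zero at the start; "wrist_torque": the same for the moment, N m; "gripper_width": finger opening in mm.
Only numpy, scipy, OpenCV 4.12 (cv2) and the standard library are available. Lean on these libraries where they do the work, as an engineer would, in place of code of your own. Each camera call takes 0.05 s, during which the arm holds its last target.

### The job

Get the filter photometer ready for a reading: first take the green filter out of the rack and slide it fully down into the slot of the photometer. Then turn the knurled collar on its post until its hidden keyways drop over the pins, push it down against its spring until it is fully home, and finish while still holding it pushed home. Leave the other two filters, the bowl and the jar alone.

Things in the scene. Friction and masses are not known exactly. Their poses are not given: they have to be found in the camera images.
- filter_green: Green filter: black upright slab 50 mm (its x) by 8 (its y) by 56 mm high, green window in both faces; on top a green grip tab 28 (x) by 10 (y) by 28 mm high, 84 mm tall in all. 45 g. Origin: centre of its underside, z up. Fits either way round. Starts upright in one of the three rack slots, which one varies.
- filter_red: Red filter, same shape as the green one, in the same rack; to be left where it is (a shift under 15 mm does no harm).
- filter_blue: Blue filter, same shape as the green one, in the same rack; to be left where it is (a shift under 15 mm does no harm).
- meter: The photometer: a fixed white housing 130 mm (its x) by 230 mm (its y) by 60 mm high. Origin: centre of its underside on the table. The filter slot is in its top 55 mm from the centre towards -y, the collar's post is 55 mm from the centre towards +y.
- slot_floor (a point): Centre of the filter slot's floor, 42 mm below the housing's top; axes as the photometer. Slot: 53 mm along x, 10.4 mm along y (1.2 mm play at each face of the filter, 1.5 mm at each end); a 45 degree black bezel round its mouth rises 4 mm and widens 4 mm a side. A filter fully in has its underside centre here; its tab then stands 14 to 42 mm above the housing.
- post_foot (a point): Point on the axis of the collar's post, level with the housing's top (60 mm above the table). The upright post is 28 mm in diameter, 26 mm high, with three pins 120 degrees apart, hidden under the collar; how the pins are turned is not known beforehand.
- collar: Loose knurled metal collar, 48 mm tall, about 120 g. Upper 24 mm: solid head, 46 mm in diameter, to grip; below: sleeve of 44 mm with three hidden keyways. Origin: on the axis at its underside, z up. Starts resting on the pins, underside 13 mm above the housing. Turned clockwise from above it finds the pins after 0.35 to 1.3 rad (anticlockwise 0.8 to 1.75), within 0.1 rad either way.
- bowl: Loose yellow plastic bowl, 100 mm across, 45 mm high, beyond the rack; bystander. Origin: centre of its underside.
- jar: Loose small clear jar with white cap, 42 mm across, 45 mm high, to the left of the photometer as the robot sees it; bystander. Origin: centre of its underside.
- rack: Fixed white rack 68 mm (its x) by 160 mm (its y), 26 mm high, with three filters upright in slots 52 mm apart along its y, their undersides 6 mm above the table; lifted 20 mm a filter is clear of it. Origin: centre of its underside.
- seat (a joint): Travel of the brass spring seat round the post's foot, m, 0 = up. Once its keyways meet the pins the collar drops freely 6 mm onto it (underside 7 mm above the housing); pushed 5 mm more against the spring (4 N rising to 8 N) the collar meets a hard stop: fully home, underside 2 mm above the housing. Let go, it springs back up 5 mm.

How it is judged:
By the outcome, as a careful person would: the job done as asked, in the order asked, and still so for the second after the job is handed in, while the arm keeps its last pose, push and grip.
It also fails if it takes over 72 s, if anything falls off the work surface, if the arm or the gripper's body presses on something with over 40 N, if the wrist force passes 120 N, or if a joint passes its speed limit or range.

## Working session

There is one attempt and no reset: what is moved stays moved. The work goes in short steps, Python scripts to look and compute and a tool call to move; the robot and the scene stay as the last step left them, time stands still between calls to the robot, and variables do not carry over. Pictures are saved under pics/ and viewed, and the job is handed in when it is done.

Besides the shell and the picture viewer there is one more tool, called after "Emit:" as name(argument=value, ...), one argument or row to a line, values as JSON. apply_moves: Moves the arm, as the interface text tells. Shifts and turns lie within -1 to 1; 1 stands for 100 mm of shift or 0.5 rad of turn. Its arguments: {"type":"object","properties":{"increments":{"type":"array"}},"required":["increments"]}

```bash
mkdir -p pics; ls
cat > h.py <<'E'
import numpy as np, cv2
from bench import arm
from scipy.spatial.transform import Rotation as R
def save(p,n): cv2.imwrite('pics/'+n+'.png',p['img'][:,:,::-1])
def proj(p,X):
    X=np.atleast_2d(X); T=np.linalg.inv(np.array(p['pose'])); c=X@T[:3,:3].T+T[:3,3]
    return np.c_[p['cx']+p['fx']*c[:,0]/-c[:,2], p['cy']+p['fy']*(-c[:,1])/-c[:,2]]
def ray(p,uv):
    P=np.array(p['pose']); d=np.array([(uv[0]-p['cx'])/p['fx'],-(uv[1]-p['cy'])/p['fy'],-1.])
    return P[:3,3],P[:3,:3]@d
def atz(p,uv,z):
    o,d=ray(p,uv); return o+d*(z-o[2])/d[2]
E
python3 - <<'E'
from h import *
s=arm.read_state(); print({k:np.round(v,3) for k,v in s.items()})
for n in ['scene','top','wrist']:
    p=arm.get_image(n); save(p,n+'0'); print(n,[k for k in p],p['fx'],p['cx'],p['cy'],np.round(p['pose'],3).tolist())
    for l in ['filter_green','filter_red','filter_blue','meter','collar','rack','slot_floor','post_foot','bowl','jar']:
        try:
            m=arm.mark_of(l,p); print(l,[(np.round(a['at'],1),round(a['conf'],2)) for a in m][:2])
        except Exception as e: print(l,e)
E
```

```text
pics
{'clock': np.float64(0.0), 'joints': array([-1.059e+00,  3.860e-01,  7.000e-03, -1.000e-03, -1.194e+00,
       -2.590e-01]), 'joint_vel': array([ 0.002, -0.   , -0.001,  0.002, -0.001, -0.001]), 'joint_efforts': array([ 1.0000e-03, -3.9229e+01,  1.8840e+01,  4.1860e+00, -5.0000e-03,
        0.0000e+00]), 'position': array([ 156.256, -604.717,  302.8  ]), 'ee_rot': array([-0.126,  0.992,  0.001, -0.   ]), 'contact_force': array([ 0.961, -0.428, -0.142]), 'wrist_torque': array([-0.008, -0.033,  0.01 ]), 'gripper_width': np.float64(85.609)}
scene ['img', 'fx', 'fy', 'cx', 'cy', 'pose', 'shot'] 504.70354560468235 310.3586370037246 231.0748932765232 [[0.847, -0.305, 0.435, 1029.552], [0.531, 0.522, -0.667, -652.636], [-0.024, 0.796, 0.604, 702.817], [0.0, 0.0, 0.0, 1.0]]
filter_green [(array([233.6, 313.4]), 0.7)]
filter_red [(array([191.3, 351.3]), 0.83)]
filter_blue [(array([213.6, 333.2]), 0.65)]
meter [(array([340.6, 237.4]), 0.63)]
collar [(array([357.4, 196.7]), 0.65)]
rack [(array([214.1, 333.8]), 0.57)]
slot_floor [(array([318.2, 235.6]), 0.84)]
post_foot []
bowl [(array([305
[... 486 characters left out ...]
ar [(array([220.3, 240.3]), 0.94)]
rack [(array([441.1, 272.9]), 0.69), (array([441.1, 272.5]), 0.25)]
slot_floor [(array([280.5, 258.5]), 0.65), (array([415.5, 269.3]), 0.46)]
post_foot [(array([224.3, 244.2]), 0.77), (array([418.5, 185.2]), 0.66)]
bowl [(array([220.4, 242.5]), 0.65), (array([416.9, 188.4]), 0.6)]
jar [(array([145.3, 289.3]), 0.67)]
wrist ['img', 'fx', 'fy', 'cx', 'cy', 'pose', 'shot'] 359.7184307921502 324.72962036449746 241.17904300891155 [[-0.249, -0.932, -0.262, 89.034], [0.969, -0.24, -0.067, -621.574], [-0.001, -0.27, 0.963, 374.346], [0.0, 0.0, 0.0, 1.0]]
filter_green []
filter_red []
filter_blue []
meter []
collar []
rack []
slot_floor []
post_foot []
bowl []
jar []
```

View pics/top0.png

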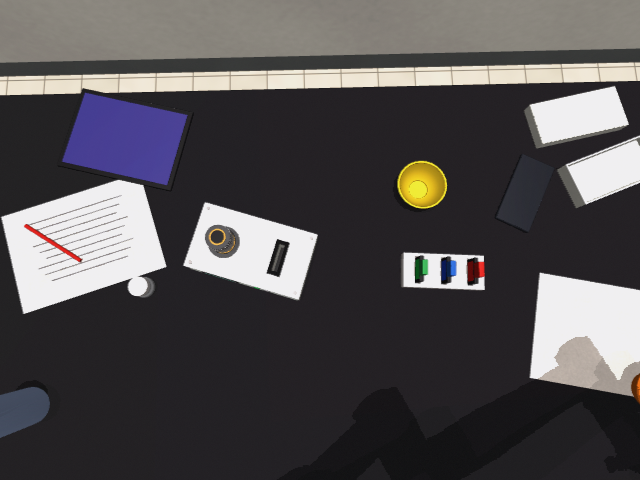

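View pics/scene0.png

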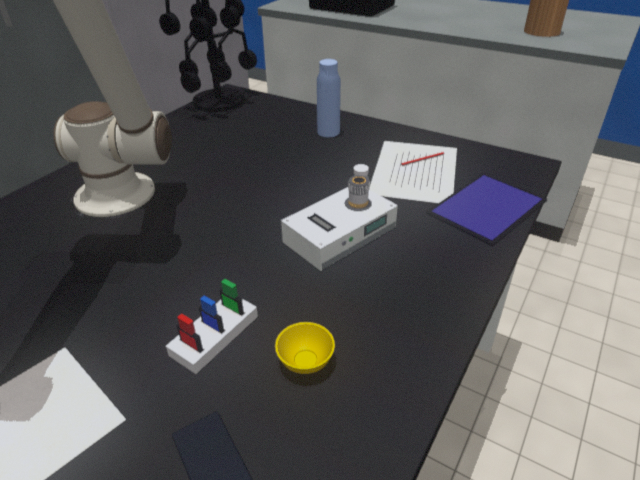

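Run:
```python
from h import *
ps={n:arm.get_image(n) for n in ['scene','top']}
def tri(uvs):
    A=np.zeros((3,3));b=np.zeros(3)
    for n,uv in uvs:
        o,d=ray(ps[n],uv); d/=np.linalg.norm(d); M=np.eye(3)-np.outer(d,d); A+=M;b+=M@o
    X=np.linalg.solve(A,b); return X,[proj(ps[n],X)[0]-uv for n,uv in uvs]
for l,z in [('filter_green',6),('filter_red',6),('filter_blue',6),('meter',0),('collar',73),('rack',0),('slot_floor',18),('post_foot',60),('bowl',0),('jar',0)]:
    u=[]
    for n in ps:
        m=arm.mark_of(l,ps[n])
        if m: u.append((n,m[0]['at'])); print(l,n,np.round(atz(ps[n],m[0]['at'],z)),round(m[0]['conf'],2),len(m))
    if len(u)==2:
        X,e=tri(u); print('  tri',np.round(X),np.round(e,1).tolist())
```

```text
filter_green scene [ 535. -284.    6.] 0.4 1
filter_green top [ 546. -185.    6.] 0.86 1
  tri [ 524. -228.  -52.] [[21.3, -2.9], [14.5, 12.1]]
filter_red scene [ 536. -285.    6.] 0.66 1
filter_red top [ 534. -284.    6.] 0.73 1
  tri [ 535. -285.    4.] [[-0.3, 0.0], [-0.2, -0.2]]
filter_blue scene [ 537. -226.    6.] 0.64 2
filter_blue top [ 538. -234.    6.] 0.61 1
  tri [ 539. -231.   12.] [[-1.5, 0.1], [-1.0, -0.9]]
meter scene [560. 108.   0.] 0.7 2
meter top [586. 148.   0.] 0.74 1
  tri [570. 134.  -7.] [[9.4, -2.3], [7.0, 8.1]]
collar scene [600. 195.  73.] 0.79 1
collar top [605. 201.  73.] 0.74 1
  tri [602. 199.  72.] [[1.6, -0.4], [1.2, 1.5]]
rack scene [ 537. -231.    0.] 0.64 1
rack top [ 540. -231.    0.] 0.62 1
  tri [ 539. -231.    2.] [[0.7, -0.0], [0.5, 0.4]]
slot_floor scene [566.  92.  18.] 0.96 1
slot_floor top [573.  97.  18.] 0.8 1
  tri [569.  94.  19.] [[1.9, -0.4], [1.3, 1.6]]
post_foot scene [603. 202.  60.] 0.84 1
post_foot top [601. 198.  60.] 0.79 1
  tri [602. 199.  61.] [[-0.8, 0.2], [-0.6, -0.8]]
bowl scene [ 706. -192.    0.] 0.78 1
bowl top [ 713. -194.    0.] 0.96 1
  tri [ 710. -194.    5.] [[1.3, -0.2], [0.7, 0.8]]
jar scene [518. 378.   0.] 0.59 1
jar top [525. 368.   0.] 0.74 1
  tri [525. 364.   9.] [[-0.1, 0.0], [-0.1, -0.1]]
```

The top view shows the rack at px (443,271), with green at (420,268), nearest the photometer. Blue and red lie to the right. The meter is at (250,250), with the collar at (222,240) and the slot at (279,258). I'll go and look from above the rack.

```bash
cat >> h.py <<'E'
def goto(pos,yaw,half=True):
    """yaw = world angle of tool y axis; prints shift(mm, tool axes)/100 and turn about tool axes/0.5"""
    s=arm.read_state(); Rc=R.from_quat(s['ee_rot']).as_matrix()
    y=np.array([np.cos(yaw),np.sin(yaw),0]); z=np.array([0,0,-1.]); 
    if half and y@Rc[:,1]<0: y=-y
    x=np.cross(y,z); Rt=np.c_[x,y,z]
    rv=R.from_matrix(Rc.T@Rt).as_rotvec(); d=Rc.T@(np.array(pos)-s['position'])
    print('at',np.round(s['position'],1),'shift/100',np.round(d/100,4),'turn/.5',np.round(rv/.5,4),'j',np.round(s['joints'],2),'t',round(s['clock'],2))
E
python3 - <<'E'
from h import *
goto([510,-190,280],np.pi/2)
p=arm.get_image('top')
for l,z in (('meter',60),('rack',26)):
    m=arm.outline_of(l,p)[0]['pixels'].astype(np.uint8)
    r=cv2.minAreaRect(cv2.findNonZero(m)); b=cv2.boxPoints(r)
    w=np.array([atz(p,u,z) for u in b]); print(l,np.round(w[:,:2]).tolist(), [round(float(np.arctan2(*(w[(i+1)%4]-w[i])[[1,0]])),3) for i in range(4)])
E
```

```text
at [ 156.3 -605.1  303.9] shift/100 [-4.4626  3.1346  0.2393] turn/.5 [-0.      0.      0.5056] j [-1.06  0.38  0.01 -0.   -1.19 -0.26] t 2.75
meter [[556.0, 277.0], [687.0, 241.0], [612.0, 13.0], [485.0, 54.0]] [-0.267, -1.887, 2.831, 1.262]
rack [[509.0, -143.0], [578.0, -150.0], [567.0, -318.0], [498.0, -309.0]] [-0.098, -1.637, 3.013, 1.505]
```

Emit:
apply_moves(
  increments=[
    [[-0.45, 0.3, 0, 0, 0, 0.1, -0.4], [-0.9, 0.63, 0, 0, 0, 0.2, -0.4]],
  ],
)

```text
clock: 3.1
position: [221.5, -529.0, 303.3]
ee_rot: [-0.074, 0.997, 0.0, -0.0]
contact_force: [1.6, -0.5, -0.2]
gripper_width: 59.1
```

Emit:
apply_moves(
  increments=[
    [[-0.45, 0.3, 0, 0, 0, 0.1, -0.4], [-0.9, 0.63, 0, 0, 0, 0.2, -0.4]],
  ],
)

```text
clock: 3.3
position: [294.8, -458.9, 304.1]
ee_rot: [-0.025, 1.0, -0.0, 0.0]
contact_force: [0.9, 0.1, -0.0]
gripper_width: 28.4
```

Emit:
apply_moves(
  increments=[
    [[-0.45, 0.3, 0, 0, 0, 0.1, -0.4], [-0.9, 0.63, 0, 0, 0, 0.2, -0.4]],
  ],
)

```text
clock: 3.5
position: [374.0, -397.4, 304.4]
ee_rot: [0.025, 1.0, -0.0, 0.0]
contact_force: [0.5, -1.4, -0.9]
gripper_width: 25.6
```

Emit:
apply_moves(
  increments=[
    [[-0.45, 0.3, 0, 0, 0, 0, -0.4], [-0.9, 0.63, 0, 0, 0, 0, -0.4]],
  ],
)

```text
clock: 3.7
position: [458.8, -344.1, 304.4]
ee_rot: [0.023, 1.0, -0.0, 0.0]
contact_force: [-0.2, -0.6, 0.4]
gripper_width: 25.4
```

Run:
```python
from h import *
goto([510,-190,280],np.pi/2-.1)
```

```text
at [ 458.8 -344.1  304.4] shift/100 [-0.4389  1.5637  0.2437] turn/.5 [-0.001   0.0017  0.1063] j [-0.36  0.3  -0.12  0.   -1.15 -1.26] t 3.7
```

Emit:
apply_moves(
  increments=[
    [[-0.22, 0.45, 0, 0, 0, 0.1, -0.4], [-0.44, 0.9, 0.12, 0, 0, 0.1, -0.4]],
  ],
)

```text
clock: 3.9
position: [506.8, -257.7, 293.6]
ee_rot: [0.049, 0.999, -0.001, 0.002]
contact_force: [0.2, 0.3, 0.2]
gripper_width: 25.4
```

Emit:
apply_moves(
  increments=[
    [[0, 0.45, 0.12, 0, 0, 0, -0.4], [0, 0.58, 0.12, 0, 0, 0, -0.4], [0, 0.58, 0.12, 0, 0, 0, -0.4], [0, 0.58, 0.12, 0, 0, 0, -0.4]],
  ],
)

```text
clock: 4.3
position: [510.6, -201.7, 280.9]
ee_rot: [0.048, 0.999, -0.0, 0.001]
contact_force: [-0.5, -0.3, 0.2]
gripper_width: 25.7
```

Run:
```python
from h import *
goto([510,-190,280],np.pi/2-.1)
p=arm.get_image('wrist'); save(p,'w1')
for l,z in [('filter_green',6),('filter_red',6),('filter_blue',6),('rack',0)]:
    m=arm.mark_of(l,p)
    for a in m: print(l,np.round(a['at']),np.round(atz(p,a['at'],z),1),round(a['conf'],2))
    m=arm.outline_of(l,p)
    if m:
        b=cv2.boxPoints(cv2.minAreaRect(cv2.findNonZero(m[0]['pixels'].astype(np.uint8)))); print(m[0]['box'],b.tolist())
```

```text
at [ 510.6 -201.7  280.9] shift/100 [0.0173 0.1157 0.0085] turn/.5 [-0.0007  0.0021  0.0064] j [-0.08  0.27 -0.22  0.   -1.08 -1.59] t 4.3
filter_green [352. 242.] [ 541.9 -176.7    6. ] 0.89
[354.1, 255.6, 14.4, 69.4] [[345.0, 220.0], [362.0, 220.0], [362.0, 287.0], [345.0, 287.0]]
filter_red [244. 243.] [ 532.  -284.3    6. ] 0.71
filter_red [294. 245.] [ 539.  -235.7    6. ] 0.22
[230.8, 260.1, 34.2, 72.4] [[211.21311950683594, 226.3442840576172], [243.76231384277344, 223.38523864746094], [249.77870178222656, 289.5655517578125], [217.22950744628906, 292.52459716796875]]
filter_blue [298. 241.] [ 535.9 -230.6    6. ] 0.72
[291.6, 256.2, 21.9, 68.4] [[282.0, 222.0], [301.0, 222.0], [301.0, 288.0], [282.0, 288.0]]
rack [297. 242.] [ 537.6 -232.5    0. ] 0.96
rack [244. 246.] [ 537.  -286.5    0. ] 0.46
[294.2, 246.9, 173.7, 79.2] [[207.57594299316406, 211.4395294189453], [379.83758544921875, 206.4221954345703], [381.99871826171875, 280.62139892578125], [209.737060546875, 285.63873291015625]]
```

View pics/w1.png

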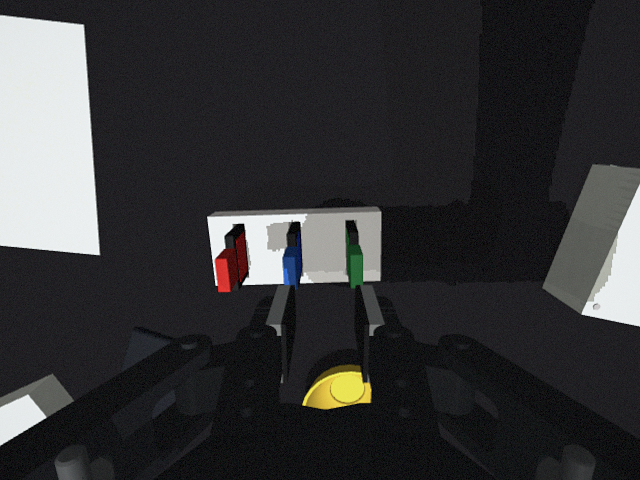

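The wrist view shows the red, blue and green filters left to right, with green at about (353,255) in the rack and the fingers below them. I'll enlarge it to fit the exact pose.

Run:
```python
from h import *
im=cv2.imread('pics/w1.png')[195:305,200:400]; cv2.imwrite('pics/w1c.png',cv2.resize(im,None,fx=4,fy=4,interpolation=cv2.INTER_CUBIC))
```

```text
(no output)
```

View pics/w1c.png

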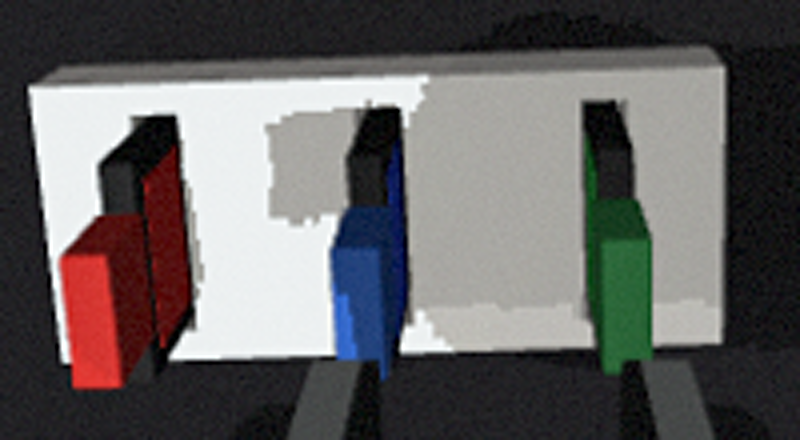

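Run:
```python
from h import *
p=arm.get_image('wrist')
f=lambda c,z:np.array([atz(p,(200+(u+.5)/4-.5,195+(v+.5)/4-.5),z)[:2] for u,v in c])
for n,c,z in [('green',[(601,240),(650,237),(652,360),(604,373)],90),('red',[(62,258),(108,254),(121,386),(73,388)],90),('rack',[(30,86),(724,67),(722,343),(60,362)],26)]:
    w=f(c,z); print(n,np.round(w,1).tolist(),np.round(w.mean(0),1))
goto([542,-180,200],np.pi/2-.09)
```

```text
green [[526.4, -183.9], [526.8, -174.6], [551.9, -176.0], [553.7, -185.5]] [ 539.7 -180. ]
red [[519.8, -286.6], [519.9, -277.7], [547.1, -279.9], [546.5, -289.3]] [ 533.3 -283.4]
rack [[497.3, -309.0], [508.7, -150.0], [576.4, -154.3], [565.4, -314.5]] [ 536.9 -232. ]
at [ 510.3 -201.7  280.3] shift/100 [-0.2945  0.2472  0.8029] turn/.5 [ 0.      0.     -0.0156] j [-0.08  0.27 -0.22 -0.   -1.08 -1.59] t 4.8
```

Run:
```python
from h import *
goto([540.5,-180,200],np.pi/2-.068)
```

```text
at [ 510.3 -201.7  280.3] shift/100 [-0.2795  0.2458  0.8029] turn/.5 [ 0.      0.     -0.0596] j [-0.08  0.27 -0.22 -0.   -1.08 -1.59] t 4.8
```

Emit:
apply_moves(
  increments=[
    [[-0.28, 0.246, 0.2, 0, 0, -0.06, -0.4], [-0.28, 0.246, 0.6, 0, 0, -0.06, -0.4], [-0.28, 0.246, 0.8, 0, 0, -0.06, -0.4], [-0.28, 0.246, 0.8, 0, 0, -0.06, -0.4], [-0.28, 0.246, 0.8, 0, 0, -0.06, -0.4]],
  ],
)

```text
clock: 5.3
position: [541.1, -179.8, 200.8]
ee_rot: [0.033, 0.999, -0.0, 0.0]
contact_force: [0.2, 0.2, -0.1]
gripper_width: 25.7
```

Run:
```python
from h import *
goto([540.5,-180,134],np.pi/2-.068)
p=arm.get_image('wrist'); save(p,'w2')
```

```text
at [ 541.1 -179.8  200.8] shift/100 [ 0.0061 -0.0016  0.6678] turn/.5 [-0.0012  0.0007  0.0024] j [-0.04  0.39 -0.27  0.   -0.91 -1.6 ] t 5.3
```

View pics/w2.png

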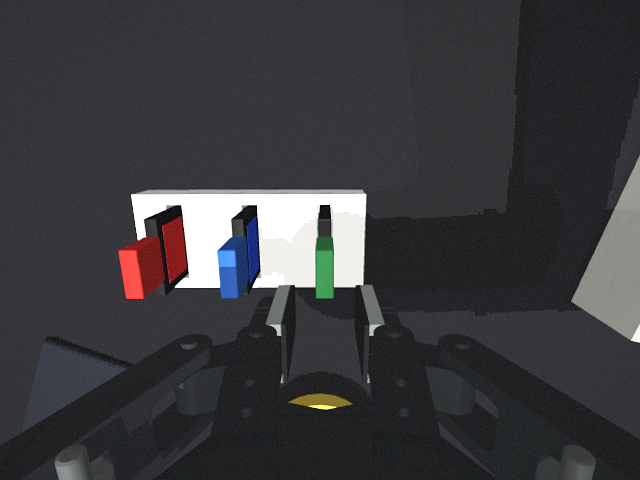

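The green tab, at column 324, is centred between the fingers and parallel to them. I'll descend and grip.

Emit:
apply_moves(
  increments=[
    [[0, 0, 0.3, 0, 0, 0, -0.4], [0, 0, 0.55, 0, 0, 0, -0.4], [0, 0, 0.67, 0, 0, 0, -0.4], [0, 0, 0.67, 0, 0, 0, -0.4], [0, 0, 0.67, 0, 0, 0, -0.4], [0, 0, 0.67, 0, 0, 0, -1], [0, 0, 0.67, 0, 0, 0, -1], [0, 0, 0.67, 0, 0, 0, -1], [0, 0, 0.67, 0, 0, 0, -1], [0, 0, 0.67, 0, 0, 0, -1]],
  ],
)

```text
clock: 6.35
position: [541.8, -179.8, 135.1]
ee_rot: [0.033, 0.999, -0.0, 0.002]
contact_force: [0.1, -0.4, 5.8]
gripper_width: 9.2
```

Emit:
apply_moves(
  increments=[
    [[0, 0, -0.1, 0, 0, 0, -1], [0, 0, -0.3, 0, 0, 0, -1], [0, 0, -0.6, 0, 0, 0, -1], [0, 0, -0.9, 0, 0, 0, -1], [0, 0, -0.9, 0, 0, 0, -1]],
  ],
)

```text
clock: 6.85
position: [542.6, -179.9, 228.4]
ee_rot: [0.033, 0.999, -0.001, 0.005]
contact_force: [0.2, 0.4, -0.3]
gripper_width: 9.2
```

Run:
```python
from h import *
goto([569,95,240],np.pi/2-.3)
p=arm.get_image('wrist'); save(p,'w3')
p=arm.get_image('scene'); save(p,'s3')
```

```text
at [ 542.6 -179.9  228.4] shift/100 [-0.0822  2.7606 -0.118 ] turn/.5 [4.000e-04 1.900e-02 4.673e-01] j [-0.04  0.36 -0.24  0.   -0.97 -1.6 ] t 6.85
```

View pics/w3.png

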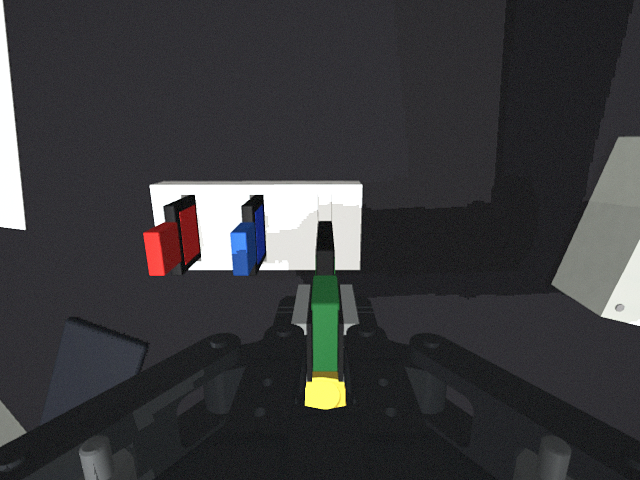

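Filter held, and the rack's right slot is empty. I'll go towards the meter, stopping short so the wrist camera can see the slot.

Emit:
apply_moves(
  increments=[
    [[0, 0.2, -0.06, 0, 0, 0.1, -1], [0, 0.6, -0.12, 0, 0, 0.2, -1], [0, 1.0, -0.12, 0, 0.01, 0.3, -1]],
  ],
)

```text
clock: 7.25
position: [546.7, -79.3, 234.6]
ee_rot: [0.11, 0.994, -0.0, -0.003]
contact_force: [0.7, -0.2, 0.5]
gripper_width: 9.1
```

Emit:
apply_moves(
  increments=[
    [[0, 0.4, 0, 0, 0, 0.1, -1], [0, 0.7, 0, 0, 0, 0.17, -1], [0, 0.9, 0, 0, 0.01, 0.17, -1], [0, 0.9, 0, 0, 0.01, 0.17, -1], [0, 0.9, 0, 0, 0.01, 0.17, -1]],
  ],
)

```text
clock: 7.75
position: [566.0, 8.1, 233.9]
ee_rot: [0.15, 0.989, -0.0, -0.006]
contact_force: [-0.2, -0.1, -0.3]
gripper_width: 9.2
```

Run:
```python
from h import *
goto([569,95,240],np.pi/2-.3)
p=arm.get_image('wrist'); save(p,'w4')
for l,z in [('filter_green',111),('meter',0),('slot_floor',18),('post_foot',60),('collar',73)]:
    m=arm.mark_of(l,p)
    for a in m: print(l,np.round(a['at']),np.round(atz(p,a['at'],z),1),round(a['conf'],2))
    m=arm.outline_of(l,p) if l!='slot_floor' else 0
    if m:
        b=cv2.boxPoints(cv2.minAreaRect(cv2.findNonZero(m[0]['pixels'].astype(np.uint8)))); print(m[0]['box'],b.tolist())
```

```text
at [566.    8.1 233.9] shift/100 [ 0.2305  0.8383 -0.0598] turn/.5 [-0.0049 -0.0253 -0.0032] j [ 0.3   0.35 -0.23 -0.01 -1.   -2.17] t 7.75
filter_green [325. 262.] [561.6   9.5 111. ] 0.78
[326.8, 298.4, 26.0, 148.2] [[311.0, 221.0], [338.0, 221.0], [338.0, 371.0], [311.0, 371.0]]
meter [487. 200.] [585.  146.3   0. ] 0.71
[495.7, 206.9, 288.6, 188.9] [[350.7159729003906, 300.12066650390625], [351.7643737792969, 111.40423583984375], [640.04443359375, 113.00579833984375], [638.9959716796875, 301.72222900390625]]
slot_floor [428. 205.] [569.3  93.9  18. ] 0.83
[495.1, 207.9, 287.7, 195.2] [[350.0, 111.0], [638.9999389648438, 111.0], [638.9999389648438, 301.9999694824219], [350.0, 301.9999694824219]]
collar [622. 218.] [602.4 200.3  73. ] 0.8
```

View pics/w4.png

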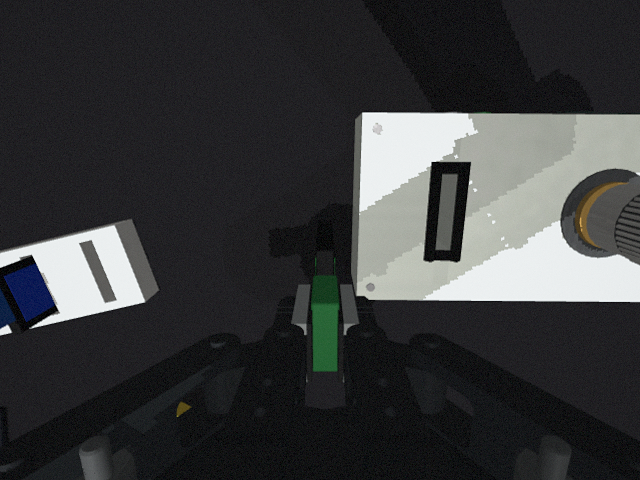

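The slot's black bezel is at (448,211), the collar is at right (605,215) and the held filter is at (325,290). I'll zoom in on the slot for corners.

Run:
```python
from h import *
im=cv2.imread('pics/w4.png')
a=cv2.resize(im[150:275,400:500],None,fx=4,fy=4,interpolation=cv2.INTER_CUBIC); b=cv2.resize(im[215:340,275:375],None,fx=4,fy=4,interpolation=cv2.INTER_CUBIC)
cv2.imwrite('pics/w4c.png',np.hstack([a,np.clip(b*1.8,0,255).astype(np.uint8)]))
```

```text
(no output)
```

View pics/w4c.png

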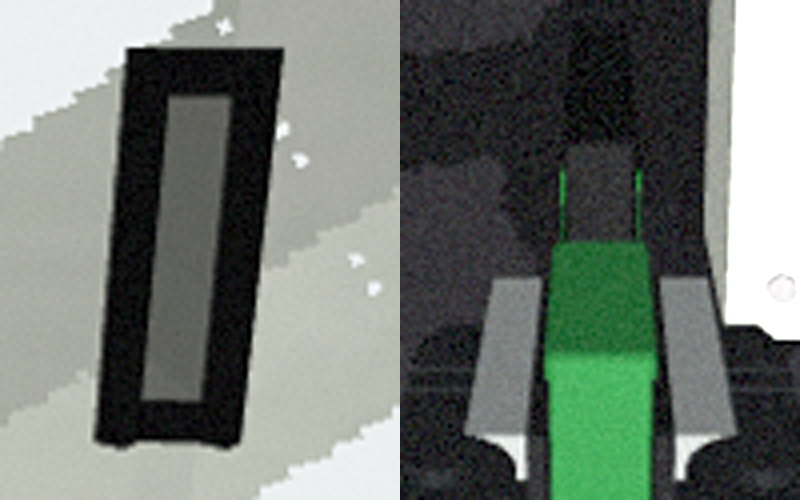

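Run:
```python
from h import *
s=arm.read_state(); Rc=R.from_quat(s['ee_rot']).as_matrix(); t=s['position']
p=arm.get_image('wrist')
f=lambda c,z,u0,v0:np.array([atz(p,(u0+(u+.5)/4-.5,v0+(v+.5)/4-.5),z) for u,v in c])
w=f([(126,48),(284,48),(240,445),(96,440)],64,400,150); print(np.round(w,1).tolist(),w.mean(0), [np.linalg.norm(w[i]-w[i-1]) for i in range(4)])
for a,b in((0,1),(3,2),(3,0),(2,1)): d=w[b]-w[a]; print(np.arctan2(d[1],d[0]))
b=t[2]-129.1
for c,z in (([(566,145),(633,145)],b+56),([(547,357),(657,357)],b+84),([(555,243),(642,243)],b+56)):
    w=f([(u-400,v) for u,v in c],z,275,215); print(np.round(w,1).tolist(),'tool',np.round((w-t)@Rc,1).tolist())
print(t,Rc)
goto([569,95,240],np.pi/2-.3)
```

```text
[[532.6, 91.8, 64.0], [540.4, 116.6, 64.0], [605.8, 95.5, 64.0], [597.3, 71.4, 64.0]] [569.04188782  93.82275125  64.        ] [np.float64(67.79285719122493), np.float64(25.999948854733006), np.float64(68.71653446783183), np.float64(25.573684436852677)]
1.2668280837521333
1.230777523397416
2.836469309293133
2.830039721578407
[[541.1, 12.0, 162.2], [543.2, 18.7, 162.2]] tool [[25.0, -3.4, 73.4], [25.0, 3.6, 73.3]]
[[551.3, 7.7, 190.2], [554.2, 16.9, 190.2]] tool [[14.3, -4.5, 45.2], [14.3, 5.1, 45.2]]
[[551.1, 7.6, 162.2], [553.9, 16.4, 162.2]] tool [[14.1, -4.7, 73.2], [14.1, 4.6, 73.2]]
[566.7124879    7.71929788 235.3394987 ] [[-9.54490483e-01  2.98086373e-01 -9.61418802e-03]
 [ 2.98080701e-01  9.54538469e-01  2.05094742e-03]
 [ 9.78847179e-03 -9.08194109e-04 -9.99951679e-01]]
at [566.7   7.8 235.3] shift/100 [ 0.2385  0.8391 -0.0453] turn/.5 [-0.0019 -0.0198 -0.0053] j [ 0.3   0.35 -0.23 -0.01 -1.   -2.17] t 8.3
```

Run:
```python
from h import *
goto([569,93.9,205],np.pi/2-.306)
```

```text
at [566.7   7.8 235.3] shift/100 [0.2318 0.829  0.3046] turn/.5 [-0.0019 -0.0198  0.0067] j [ 0.3   0.35 -0.23 -0.01 -1.   -2.17] t 8.3
```

Emit:
apply_moves(
  increments=[
    [[0.06, 0.3, 0, 0, -0.02, 0.007, -1], [0.232, 0.65, 0, 0, -0.02, 0.007, -1], [0.232, 0.829, 0.1, 0, -0.02, 0.007, -1], [0.232, 0.829, 0.3, 0, -0.02, 0.007, -1], [0.232, 0.829, 0.3, 0, -0.02, 0.007, -1], [0.232, 0.829, 0.3, 0, -0.02, 0.007, -1]],
  ],
)

```text
clock: 8.9
position: [569.0, 93.8, 205.0]
ee_rot: [0.152, 0.988, -0.001, -0.001]
contact_force: [0.0, -0.1, 0.8]
gripper_width: 9.0
```

Run:
```python
from h import *
goto([569,93.9,147.1],np.pi/2-.306)
p=arm.get_image('wrist'); save(p,'w5')
im=cv2.imread('pics/w5.png')[150:350,225:425]
cv2.imwrite('pics/w5c.png',cv2.resize(im,None,fx=3,fy=3,interpolation=cv2.INTER_CUBIC))
```

```text
at [569.   93.8 205. ] shift/100 [-1.00e-04  1.90e-03  5.79e-01] turn/.5 [-0.0047 -0.0016  0.0007] j [ 0.44  0.39 -0.25  0.   -0.93 -2.32] t 8.9
```

View pics/w5c.png

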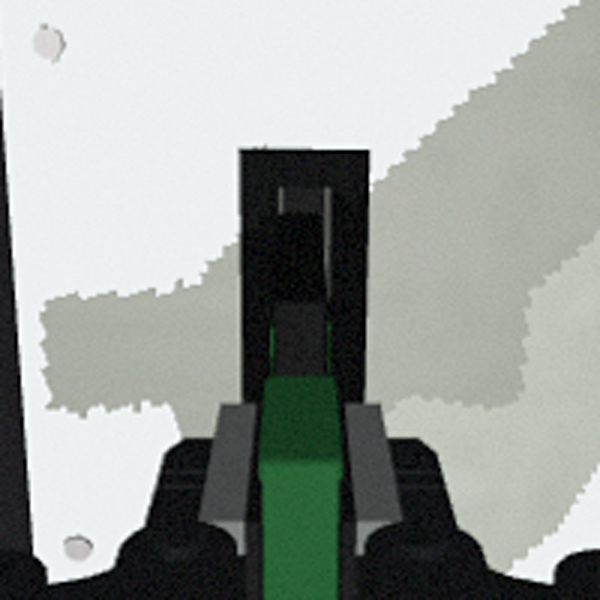

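Run:
```python
from h import *
s=arm.read_state(); Rc=R.from_quat(s['ee_rot']).as_matrix(); t=s['position']; p=arm.get_image('wrist')
g=lambda u,v,z: np.round((atz(p,(225+(u+.5)/3-.5,150+(v+.5)/3-.5),z)-t)@Rc,1)
print(g(280,187,60),g(331,187,60),g(240,150,64),g(370,150,64),g(241,400,64),g(366,400,64),'filt',g(274,213,76),g(323,213,76))
```

```text
[ 27.4  -4.  145.7] [ 27.4   6.4 145.7] [ 35.6 -11.7 141.7] [ 35.6  14.  141.7] [-17.5 -12.4 141.8] [-17.5  14.  141.7] filt [ 25.5  -4.8 129.7] [ 25.5   4.5 129.7]
```

Emit:
apply_moves(
  increments=[
    [[0.006, 0.011, 0.03, 0, 0, 0, -1], [0.006, 0.011, 0.1, 0, 0, 0, -1], [0.006, 0.011, 0.15, 0, 0, 0, -1], [0.006, 0.011, 0.2, 0, 0, 0, -1], [0.006, 0.011, 0.25, 0, 0, 0, -1], [0.006, 0.011, 0.3, 0, 0, 0, -1]],
  ],
)

```text
clock: 9.6
position: [568.7, 95.3, 174.9]
ee_rot: [0.152, 0.988, -0.001, -0.0]
contact_force: [0.3, -0.3, 0.2]
gripper_width: 9.1
```

Emit:
apply_moves(
  increments=[
    [[0, 0, 0.06, 0, 0, 0, -1], [0, 0, 0.12, 0, 0, 0, -1], [0, 0, 0.18, 0, 0, 0, -1], [0, 0, 0.22, 0, 0, 0, -1], [0, 0, 0.25, 0, 0, 0, -1]],
  ],
)

```text
clock: 10.1
position: [568.7, 95.3, 149.9]
ee_rot: [0.152, 0.988, -0.001, -0.0]
contact_force: [0.3, 0.5, 0.3]
gripper_width: 9.2
```

Emit:
apply_moves(
  increments=[
    [[0, 0, 0.01, 0, 0, 0, -1], [0, 0, 0.02, 0, 0, 0, -1], [0, 0, 0.03, 0, 0, 0, -1]],
  ],
)

```text
clock: 10.4
position: [568.9, 95.4, 147.5]
ee_rot: [0.152, 0.988, -0.0, 0.0]
contact_force: [0.3, 0.4, -0.7]
gripper_width: 9.3
```

Emit:
apply_moves(
  increments=[
    [[0, 0, 0.01, 0, 0, 0, -1], [0, 0, 0.02, 0, 0, 0, -1], [0, 0, 0.02, 0, 0, 0, -1]],
  ],
)

```text
clock: 10.7
position: [568.9, 95.4, 147.1]
ee_rot: [0.152, 0.988, -0.0, 0.0]
contact_force: [-2.8, -0.3, 6.8]
gripper_width: 8.5
```

Floor contact came at the expected depth (TCP z = 147, 6.8 N). I'll release and rise.

Emit:
apply_moves(
  increments=[
    [[0, 0, 0, 0, 0, 0, -0.4], [0, 0, 0, 0, 0, 0, -0.4], [0, 0, 0, 0, 0, 0, -0.4], [0, 0, -0.1, 0, 0, 0, -0.4], [0, 0, -0.4, 0, 0, 0, -0.4], [0, 0, -0.8, 0, 0, 0, 1], [0, 0, -1, 0, 0, 0, 1], [0, 0, -1, 0, 0, 0, 1], [0, 0, -1, 0, 0, 0, 1]],
  ],
)

```text
clock: 11.6
position: [568.6, 95.4, 246.0]
ee_rot: [0.152, 0.988, -0.0, 0.0]
contact_force: [-0.1, -0.3, -0.3]
gripper_width: 81.3
```

Run:
```python
from h import *
goto([602,199,245],np.pi/2-.306)
p=arm.get_image('wrist'); save(p,'w6')
for l,z in [('filter_green',18),('slot_floor',18),('post_foot',60),('collar',73)]:
    m=arm.mark_of(l,p)
    for a in m: print(l,np.round(a['at']),np.round(atz(p,a['at'],z),1),round(a['conf'],2))
q=arm.get_image('scene'); save(q,'s6')
cv2.imwrite('pics/s6c.png',cv2.resize(q['img'][140:280,260:420,::-1],None,fx=4,fy=4,interpolation=cv2.INTER_CUBIC))
```

```text
at [568.6  95.4 246. ] shift/100 [-0.0068  1.0885  0.0099] turn/.5 [-0.0001  0.0012  0.0001] j [ 0.45  0.35 -0.2   0.   -1.02 -2.32] t 11.6
filter_green [325. 224.] [567.8  96.4  18. ] 0.69
slot_floor [323. 225.] [568.6  94.1  18. ] 0.74
slot_floor [102. 424.] [ 696.1 -180.    18. ] 0.64
collar [481. 242.] [601.1 200.8  73. ] 0.7
```

View pics/w6.png

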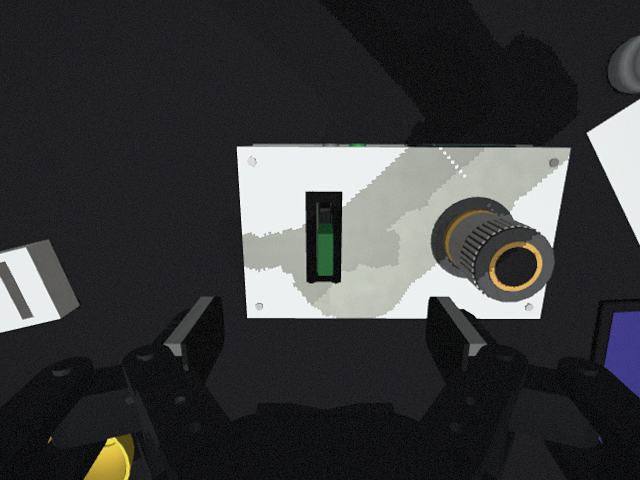

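View pics/s6c.png

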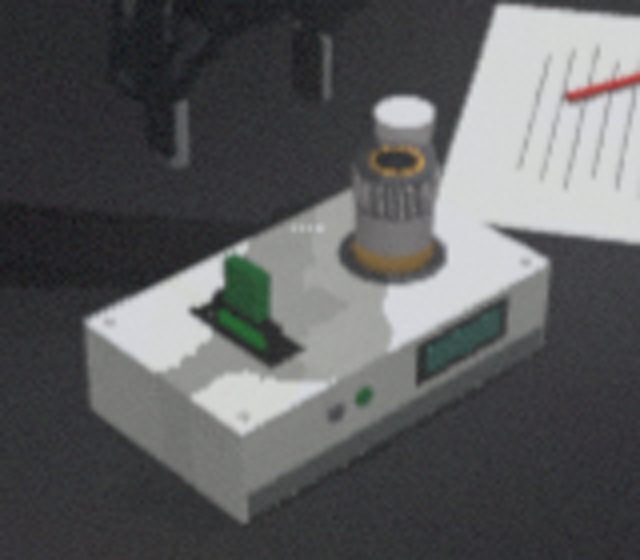

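The filter sits in the slot with its tab standing upright at wrist px (325,245). The collar's top ring is at about (516,268). Next is the collar: locate its top and pre-turn the wrist anticlockwise so there's range for the clockwise turn.

Emit:
apply_moves(
  increments=[
    [[0, 0.3, 0, 0, 0, -0.3, 1], [0, 0.7, 0, 0, 0, -0.6, 1], [0, 0.95, 0, 0, 0, -0.9, 1]],
  ],
)

```text
clock: 12.2
position: [597.9, 187.7, 244.7]
ee_rot: [-0.075, 0.997, -0.001, -0.0]
contact_force: [0.1, 0.1, 0.2]
gripper_width: 85.4
```

Emit:
apply_moves(
  increments=[
    [[0, 0, 0, 0, 0, -0.3, 1], [0, 0, 0, 0, 0, -0.6, 1], [0, 0, 0, 0, 0, -0.9, 1], [0, 0, 0, 0, 0, -0.9, 1], [0, 0, 0, 0, 0, -0.9, 1]],
  ],
)

```text
clock: 12.7
position: [597.3, 186.0, 244.8]
ee_rot: [-0.291, 0.957, -0.001, -0.001]
contact_force: [0.6, 0.3, 0.5]
gripper_width: 85.4
```

Run:
```python
from h import *
goto([602,199,245],2.2)
p=arm.get_image('wrist'); save(p,'w7')
for l,z in [('post_foot',60),('collar',73)]:
    m=arm.mark_of(l,p)
    for a in m: print(l,np.round(a['at']),np.round(atz(p,a['at'],z),1),round(a['conf'],2))
hsv=cv2.cvtColor(p['img'],cv2.COLOR_RGB2HSV)
```

```text
at [597.3 186.  244.8] shift/100 [-0.1119  0.0818 -0.002 ] turn/.5 [-0.0012 -0.0033 -0.0761] j [ 0.56  0.43 -0.07  0.   -1.07 -1.54] t 12.7
collar [337. 256.] [600.4 199.1  73. ] 0.86
```

View pics/w7.png

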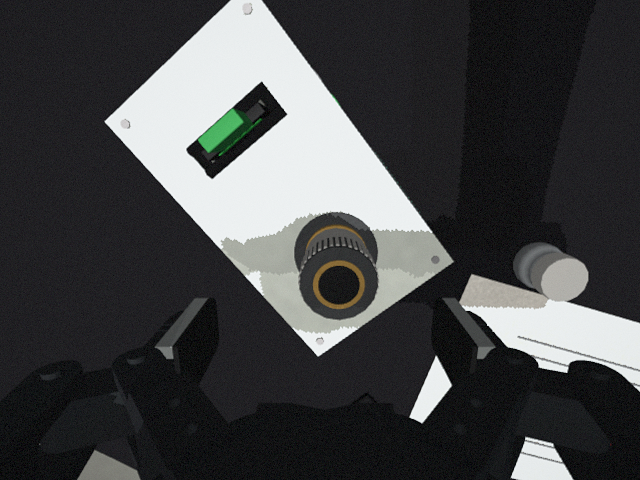

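Run:
```python
from h import *
p=arm.get_image('wrist')
c=atz(p,(339,284.5),121); print(c)
for r in (17.5,23):
    print(r,[np.round(proj(p,[c+np.array([r*np.cos(a),r*np.sin(a),0])])[0]).tolist() for a in np.arange(4)*np.pi/2+.65])
goto([c[0],c[1],195],2.2+.65)
```

```text
[601.91515445 200.02231187 121.        ]
17.5 [[340.0, 312.0], [369.0, 283.0], [338.0, 256.0], [309.0, 286.0]]
23 [[341.0, 320.0], [379.0, 282.0], [337.0, 247.0], [300.0, 287.0]]
at [597.3 185.9 245.2] shift/100 [-0.1173  0.0917  0.5023] turn/.5 [-7.0000e-04 -2.3000e-03 -1.3726e+00] j [ 0.56  0.43 -0.07  0.   -1.07 -1.54] t 12.9
```

Emit:
apply_moves(
  increments=[
    [[-0.117, 0.092, 0, 0, 0, -0.3, 1], [-0.117, 0.092, 0, 0, 0, -0.6, 1], [-0.117, 0.092, 0, 0, 0, -0.9, 1], [-0.117, 0.092, 0, 0, 0, -1, 1], [-0.117, 0.092, 0.2, 0, 0, -1, 1], [-0.117, 0.092, 0.4, 0, 0, -1, 1], [-0.117, 0.092, 0.4, 0, 0, -1, 1], [-0.117, 0.092, 0.4, 0, 0, -1, 1]],
  ],
)

```text
clock: 13.7
position: [602.1, 200.1, 205.5]
ee_rot: [-0.52, 0.854, -0.001, -0.001]
contact_force: [-0.5, 1.0, 0.8]
gripper_width: 85.2
```

Run:
```python
from h import *
goto([602,200,160],2.7)
p=arm.get_image('wrist'); save(p,'w8')
print(proj(p,[602,200,121]))
s=arm.read_state();print(s['ee_rot'])
```

```text
at [602.1 200.1 205.5] shift/100 [0.0009 0.0005 0.4548] turn/.5 [-0.001  -0.0031 -0.0702] j [ 0.58  0.48 -0.1   0.   -0.99 -1.05] t 13.7
[[322.53609411 292.64607071]]
[-5.20235233e-01  8.54022693e-01 -6.48721478e-04  3.48971183e-04]
```

View pics/w8.png

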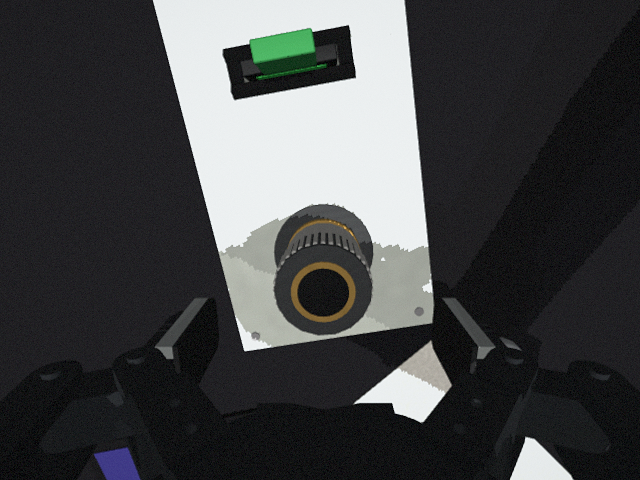

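The ring centre (323,292) matches the prediction and is centred between the fingers. I'll descend and grip.

Emit:
apply_moves(
  increments=[
    [[0, 0, 0.2, 0, 0, 0, 1], [0, 0, 0.4, 0, 0, 0, 1], [0, 0, 0.45, 0, 0, 0, 1], [0, 0, 0.45, 0, 0, 0, 1], [0, 0, 0.45, 0, 0, 0, 1], [0, 0, 0.45, 0, 0, 0, -1], [0, 0, 0.45, 0, 0, 0, -1], [0, 0, 0.45, 0, 0, 0, -1], [0, 0, 0.45, 0, 0, 0, -1], [0, 0, 0.45, 0, 0, 0, -1]],
  ],
)

```text
clock: 14.75
position: [602.3, 200.3, 161.3]
ee_rot: [-0.52, 0.854, -0.001, 0.001]
contact_force: [-0.8, -0.3, 4.7]
gripper_width: 44.7
```

Emit:
apply_moves(
  increments=[
    [[0, 0, 0.01, 0, 0, 0, -1], [0, 0, 0.02, 0, 0, 0, -1], [0, 0, 0.02, 0, 0, 0, -1]],
  ],
)

```text
clock: 15.05
position: [602.4, 200.4, 161.2]
ee_rot: [-0.521, 0.854, -0.001, 0.001]
contact_force: [-4.6, -0.3, 12.9]
gripper_width: 44.6
```

Run:
```python
from h import *
goto([602,200,160],2.7)
p=arm.get_image('scene'); save(p,'s9')
cv2.imwrite('pics/s9c.png',cv2.resize(p['img'][120:280,260:460,::-1],None,fx=4,fy=3.7,interpolation=cv2.INTER_CUBIC))
```

```text
at [602.4 200.4 161.2] shift/100 [0.0052 0.0016 0.0116] turn/.5 [-0.0045  0.0008 -0.0678] j [ 0.58  0.53 -0.15  0.   -0.9  -1.05] t 15.05
```

View pics/s9c.png

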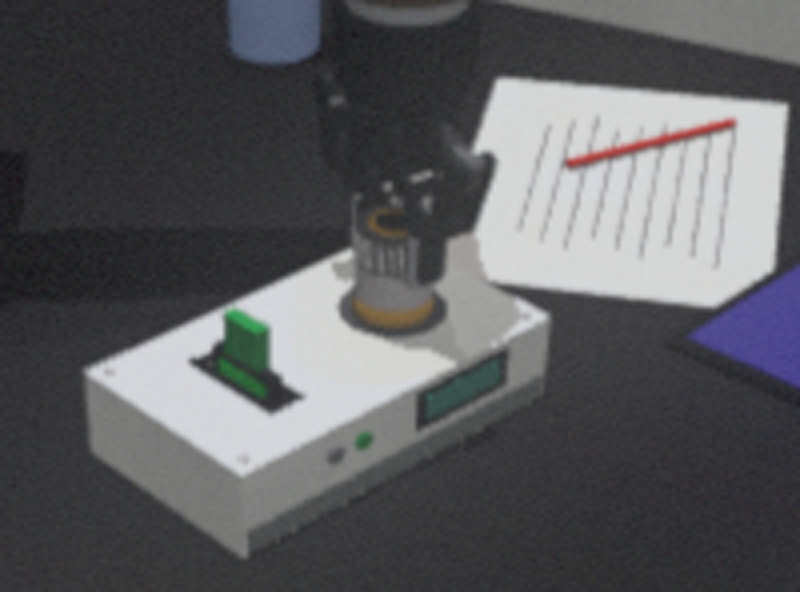

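The gripper holds the collar head at px (395,235) of the crop, pressing about 13 N on the pins. I'll turn clockwise slowly under this load.

Emit:
apply_moves(
  increments=[
    [[0, 0, 0, 0, 0, 0.1, -1], [0, 0, 0, 0, 0, 0.2, -1], [0, 0, 0, 0, 0, 0.3, -1], [0, 0, 0, 0, 0, 0.4, -1], [0, 0, 0, 0, 0, 0.5, -1], [0, 0, 0, 0, 0, 0.6, -1], [0, 0, 0, 0, 0, 0.7, -1]],
  ],
)

```text
clock: 15.8
position: [603.7, 200.6, 161.2]
ee_rot: [-0.364, 0.932, -0.001, 0.003]
contact_force: [0.6, -0.2, 10.2]
gripper_width: 44.2
```

Emit:
apply_moves(
  increments=[
    [[0, 0, 0, 0, 0, 0.1, -1], [0, 0, 0, 0, 0, 0.2, -1], [0, 0, 0, 0, 0, 0.3, -1]],
  ],
)

```text
clock: 16.1
position: [603.8, 200.7, 161.3]
ee_rot: [-0.293, 0.956, -0.001, 0.003]
contact_force: [1.1, -0.4, 8.1]
gripper_width: 44.5
```

Emit:
apply_moves(
  increments=[
    [[0, 0, 0.005, 0, 0, 0.1, -1], [0, 0, 0.01, 0, 0, 0.2, -1], [0, 0, 0.01, 0, 0, 0.3, -1]],
  ],
)

```text
clock: 16.4
position: [604.2, 200.6, 161.2]
ee_rot: [-0.22, 0.975, -0.001, 0.003]
contact_force: [-0.2, -1.5, 12.4]
gripper_width: 44.7
```

Run:
```python
from h import *
goto([602,200,160],2.7)
s=arm.read_state(); print(s['wrist_torque'])
p=arm.get_image('wrist'); save(p,'w10')
```

```text
at [604.2 200.6 161.2] shift/100 [0.022  0.0043 0.0116] turn/.5 [-0.0096  0.0104 -1.3691] j [ 0.58  0.53 -0.15  0.   -0.89 -1.7 ] t 16.4
[-0.51837487  0.00798892  0.11629196]
```

View pics/w10.png

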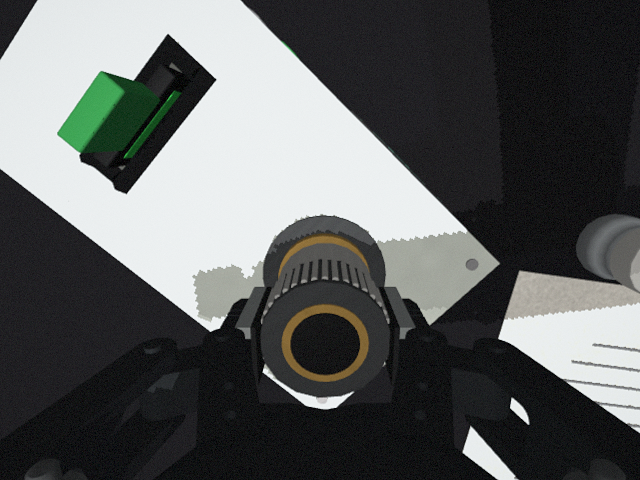

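The grip is centred. 0.65 rad turned so far with no drop, so I'll continue.

Emit:
apply_moves(
  increments=[
    [[0, 0, 0, 0, 0, 0.1, -1], [0, 0, 0, 0, 0, 0.2, -1], [0, 0, 0, 0, 0, 0.3, -1]],
  ],
)

```text
clock: 16.75
position: [604.2, 200.4, 161.1]
ee_rot: [-0.147, 0.989, -0.0, 0.003]
contact_force: [0.4, -1.8, 11.4]
gripper_width: 44.4
```

Emit:
apply_moves(
  increments=[
    [[0, 0, 0, 0, 0, 0.1, -1], [0, 0, 0, 0, 0, 0.2, -1], [0, 0, 0, 0, 0, 0.3, -1]],
  ],
)

```text
clock: 17.05
position: [604.3, 200.2, 160.8]
ee_rot: [-0.072, 0.997, -0.0, 0.003]
contact_force: [2.7, -2.2, 9.6]
gripper_width: 44.8
```

Emit:
apply_moves(
  increments=[
    [[0, 0, 0.005, 0, 0, 0.1, -1], [0, 0, 0.01, 0, 0, 0.2, -1]],
  ],
)

```text
clock: 17.25
position: [604.5, 199.8, 160.0]
ee_rot: [-0.022, 1.0, -0.001, 0.004]
contact_force: [2.1, -4.8, 11.2]
gripper_width: 44.3
```

Emit:
apply_moves(
  increments=[
    [[0, 0, 0, 0, 0, 0.1, -1], [0, 0, 0, 0, 0, 0.2, -1]],
  ],
)

```text
clock: 17.45
position: [602.2, 199.9, 156.1]
ee_rot: [0.029, 1.0, -0.0, 0.0]
contact_force: [1.5, 0.8, -1.4]
gripper_width: 44.5
```

Run:
```python
from h import *
goto([602,200,160],2.7)
s=arm.read_state(); print(s['wrist_torque'],s['contact_force'])
```

```text
at [602.2 199.9 156.1] shift/100 [ 0.0018  0.0005 -0.0391] turn/.5 [-1.9000e-03  5.0000e-04 -2.3745e+00] j [ 0.58  0.53 -0.15  0.   -0.89 -2.21] t 17.45
[-0.05395537 -0.53759928  0.01990336] [ 1.48521462  0.83931429 -1.37872965]
```

It dropped: z fell about 4 to 5 mm and the force went to zero. Now I'll push straight down.

Emit:
apply_moves(
  increments=[
    [[0, 0, 0.01, 0, 0, 0, -1], [0, 0, 0.02, 0, 0, 0, -1], [0, 0, 0.03, 0, 0, 0, -1], [0, 0, 0.03, 0, 0, 0, -1]],
  ],
)

```text
clock: 17.85
position: [602.2, 200.0, 153.7]
ee_rot: [0.028, 1.0, -0.001, 0.0]
contact_force: [1.3, -2.3, 3.5]
gripper_width: 44.6
```

Emit:
apply_moves(
  increments=[
    [[0, 0, 0.01, 0, 0, 0, -1], [0, 0, 0.02, 0, 0, 0, -1], [0, 0, 0.03, 0, 0, 0, -1], [0, 0, 0.03, 0, 0, 0, -1]],
  ],
)

```text
clock: 18.25
position: [602.2, 200.0, 151.1]
ee_rot: [0.028, 1.0, -0.001, 0.0]
contact_force: [0.7, -2.5, 5.7]
gripper_width: 44.5
```

Emit:
apply_moves(
  increments=[
    [[0, 0, 0.01, 0, 0, 0, -1], [0, 0, 0.02, 0, 0, 0, -1], [0, 0, 0.02, 0, 0, 0, -1]],
  ],
)

```text
clock: 18.55
position: [602.2, 200.0, 150.4]
ee_rot: [0.027, 1.0, -0.001, 0.001]
contact_force: [-1.7, -4.2, 11.4]
gripper_width: 44.3
```

Emit:
apply_moves(
  increments=[
    [[0, 0, 0.01, 0, 0, 0, -1], [0, 0, 0.02, 0, 0, 0, -1], [0, 0, 0.02, 0, 0, 0, -1], [0, 0, 0.02, 0, 0, 0, -1]],
  ],
)

```text
clock: 18.95
position: [602.2, 200.0, 150.3]
ee_rot: [0.027, 1.0, -0.001, 0.001]
contact_force: [-4.9, -3.9, 19.8]
gripper_width: 44.9
```

Run:
```python
from h import *
p=arm.get_image('wrist'); save(p,'w11')
q=arm.get_image('scene')
cv2.imwrite('pics/s11c.png',cv2.resize(q['img'][120:280,260:460,::-1],None,fx=4,fy=3.7,interpolation=cv2.INTER_CUBIC))
s=arm.read_state(); print(s['position'],s['contact_force'],s['clock'])
for l,z in [('filter_green',18),('filter_red',6),('filter_blue',6),('collar',62),('bowl',0),('jar',0)]:
    for a in arm.mark_of(l,q)[:1]: print(l,np.round(atz(q,a['at'],z)),round(a['conf'],2))
```

```text
[602.21411705 200.01547172 150.34344716] [-5.12171    -3.64224256 19.64818836] 19.05
filter_green [570.  94.  18.] 0.82
filter_red [ 530. -285.    6.] 0.84
filter_blue [ 540. -237.    6.] 0.87
collar [601. 193.  62.] 0.53
bowl [ 712. -193.    0.] 0.85
```

View pics/w11.png

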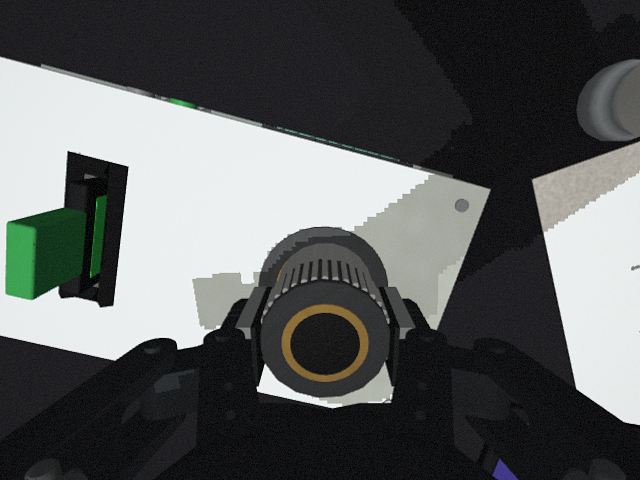

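View pics/s11c.png

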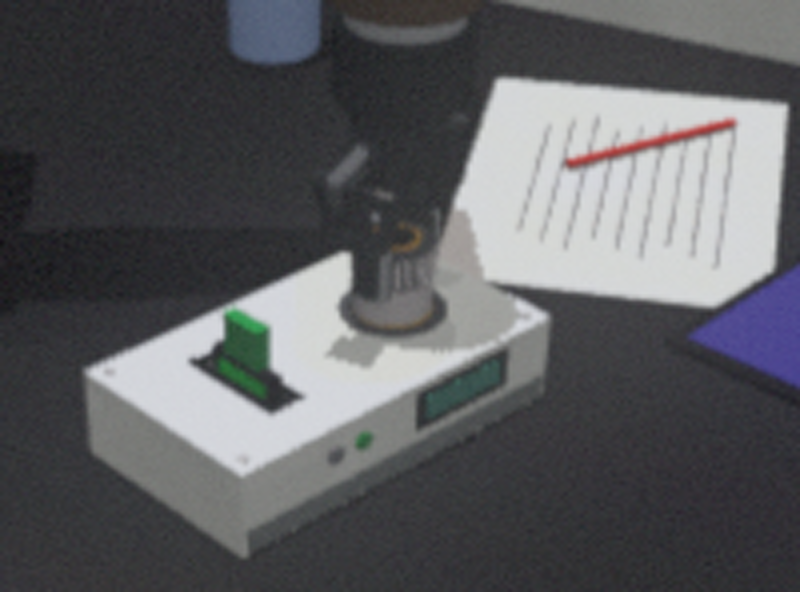

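Both views show the brass seat almost covered by the sleeve and the filter still seated. The travel was 161.2 → 150.3 mm, or 10.9 of the expected 11, and 20 N gave no further motion. Handing in.

Run:
```python
from h import *
print(arm.job_done()); s=arm.read_state(); print(s['position'],s['contact_force'],s['clock'])
```

```text
the job is handed in; nothing more can be done
None
the job is handed in; nothing more can be done
```

The photometer is ready for a reading, and I handed the job in at about 19 s with the gripper still holding the collar pushed home.

- **Filter:** I took the green filter from the rack and slid it into the photometer slot. It touched the slot floor at the expected depth (underside about 18 mm above the table, 6.8 N), and later pictures show it still seated.
- **Collar:** I turned it about 1.15 rad clockwise under light downward load until it dropped over the pins, then pushed it straight down. It travelled 10.9 mm of the expected 11 mm. It then held at about 20 N without moving further, and the brass seat was almost covered.
- **Other things:** Red, blue and bowl read within a few millimetres of where they started. The network missed the jar in the last scene picture; it was in the wrist picture, upright, and the arm never went near it.

The scene camera's collar mark was about 7 mm off in y with low confidence (0.53), because the gripper hid most of the collar. I relied on the arm's position, the force and the pictures instead. No reading was possible after hand-in, so the last second is not confirmed.

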